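Fix the sliding stop with its thumbscrew

TASK

Fix the sliding stop on its rail: take the thumbscrew from its stand, put its shank through the hole in the slider and line that hole up with the one hidden in the bar below by sliding the slider to the right along the rail, feeling for the place where the screw drops in; then push the screw fully home, until its collar sits flush on the slider, and let go. Feel your way gently, with a light hand: do not force the screw, the slider or the rail, and leave the other things on the bench where they are.

Things in the scene. Friction and masses are not known exactly. Their poses are not given: they have to be found in the camera images.
- screw: the thumbscrew, 62 mm tall, about 60 g, standing upright in the stand. Origin: the tip of the shank; z runs up its axis. Steel shank 8 mm thick, 30 mm long, the lowest 4 mm tapering to 4 mm; then a black round collar 18 mm across, 4 mm thick; then a flat black thumb grip 24 mm wide (x), 12 mm thick (y), 28 mm tall, from 34 to 62 mm above the origin
- screw_seat (a point): point on the screw's axis at the underside of the collar, 30 mm above the tip
- screw_grip (a point): point on the screw's axis in the upper half of the thumb grip, 55 mm above the tip, where to take it (fingertips above the collar) across the 12 mm thickness (its y)
- stand: grey block 50 x 50 x 40 mm on a 60 mm foot, fixed to the bench, with a vertical hole 10.5 mm wide through its middle, in which the screw stands with its collar on the block's top. Origin: middle of the underside
- rail: low aluminium rail fixed to the bench, 294 mm long (y) with its feet, 60 mm wide (x), 22 mm high; origin on the bench under its middle. In it, 10 to 22 mm above the bench, a clamped steel bar with one chamfered 11 mm hole on the centre line, covered by the slider. The bar was set by hand: its hole must be found by feel
- slider_hole (a point): centre of the mouth of the slider's hole, on its top face, 35 mm above the bench; axes as the rail's. Hole 10 mm wide, vertical, through the 12 mm plate, 2 mm chamfer; 1 mm gap to the bar below. A screw in it that has not found the bar's hole stands with its tip on the bar and its collar 17 mm above this face; lined up, it drops until the collar rests here
- slider_stop (a point): middle of the top edge of the upright stop face at the slider's left end, 57 mm above the bench and 61 mm to the left (rail's +y) of the slider's hole; 12 mm thick, 60 mm wide, it rises 22 mm over the plate. The steel slider is 73 mm wide, straddles the rail and reaches 55 mm to the right of its hole
- slider (a joint): travel of the slider along the rail towards the rail's -y (the robot's right), in m, 0 to 0.060; starts between 0 and 0.010, moves against about 1.5 N of friction and stays where it is left. The two holes are in line at an unknown reading between 0.022 and 0.048
- terminal_block: bystander: small green terminal block, 16 x 60 x 18 mm, origin under its middle
- tape_roll_2: bystander: roll of black tape, 80 mm across, 24 mm high, origin under its middle
- stepper_loose: bystander: stepper motor, 67 x 42 x 42 mm, origin under its middle
- spool: bystander: spool of wire, 55 mm across, 38 mm high, origin under its middle
- steel_cup_2: bystander: turned steel cup, 48 mm across, 66 mm high, origin under its middle
- mouse_b: bystander: dark computer mouse, 99 x 56 x 41 mm, origin under its middle

How it is judged:
At the end, for the whole second after the job is handed in: the thumbscrew is through both holes and at rest: its collar no more than 2 mm above the slider's top, within 3 mm of the hole's centre, upright within 0.12 rad (z of screw_seat in the frame of slider_hole below 0.002 m and horizontal distance between screw_seat and slider_hole below 0.003 m and angle between the z axis of screw and the z axis of slider_hole, either way round below 0.12 rad and linear speed of screw below 0.02 m/s); the robot touches nothing.
It fails at once if the screw is pressed or pushed against the slider, the bar or the rail with more than 45 N (contact force between screw and rail above 45 N).
It fails at once if the robot presses or pushes on the rail or slider with more than 45 N (contact force between the arm and rail above 45 N).
It fails at once if the fingers press or push on the rail or slider with more than 45 N (contact force between the fingers and rail above 45 N).
It fails at once if another thing on the bench is moved by more than 20 mm (distance of any of terminal_block, tape_roll_2, stepper_loose, spool, steel_cup_2, mouse_b from where it was at the start of the episode above 0.02 m).
It also fails if it takes over 58 s, if anything falls off the work surface, if the arm or the gripper's body presses on something with over 40 N, if the wrist force passes 120 N, or if a joint passes its speed limit or range.

ROBOT

A 7-joint arm with a two-finger parallel gripper is mounted at the origin on a cart in front of the work surface, level with it; the furniture and walls round the work are solid. World frame = base frame: x ahead of the robot, y to its left, z up, the work surface at z = 0. Lengths are in m, angles in rad, forces in N, time in s.
With the tool pointing down it reaches from about 0.425 to 0.875 m from the base axis. Payload 4.7 kg.
Tool frame: the origin (TCP) lies midway between the tips of the shut fingers; the grasp point (between the pads) lies 19 mm behind it; z points along the fingers, y is the direction in which the jaws open and shut (so a half turn about z gives the same grasp; the last joint's range is limited). The gripper opens to 87 mm and grips with 3 to 60 N. Pads are 19 mm wide; open, the fingers measure 117 mm over their backs; the gripper's body (75 mm by 190 mm) begins 51 mm behind the grasp point.
Start: joints at [-1.205, 0.321, -0.07, 1.45, 0.023, 1.371, -0.057], TCP at [0.224, 0.61, 0.223] pointing down, gripper open.
Joint ranges: [-2.86, 2.86], [-0.3, 2.09], [-1.38, 1.24], [0.06, 2.45], [-1.56, 4.7], [0.09, 2.05], [-2.69, 2.69]. Speed limits (rad/s): [2.57, 2.57, 3.14, 3.14, 3.14, 3.14, 3.14].

INTERFACE

Orientations are given as a rotation vector (axis times angle).
In Python, from bench import monitor, eyes, order gives the robot as it stands. The module is installed in compiled form; this text tells all that it offers.
- The arm moves only by the shell command python3 -m pendant 'ROWS' [FORCE]. ROWS is JSON, a list of rows, each a list of 3 entries, a list of its own where there are three numbers: the turn, a rotation vector about the tool's x, y, z in degrees, then the shift along the tool's x, y, z in m, then the gripper command: -1 is fully open, 1 is shut, values between are in proportion. In form: [[[rx, ry, rz], [tx, ty, tz], hand], ...]. A call has 1 to 8 rows; each row shifts and turns the commanded pose from where the row before left it, along the tool's axes as they then stand; what a row does not reach is not made up. A row lasts 1/8 s, in which the tool goes at most 62.5 mm and 10.7 degrees, less where a joint would pass 70% of its speed; a pose out of reach is approached as far as the arm can. A call is refused whole if a number of a shift passes 0.0625 or a number of a turn 10.7, either way. A call with a gripper value outside its range is refused whole. The fingers move at their own pace and stop on an object; FORCE is the grip in N (left out, the last holds). Time passes only in rows, so rows that do not move let the fingers close. It gives the time, the measured TCP pose, the force and the opening at its end, in the units of the state.
- monitor.get_state(): the state, without advancing time (a new reading comes with each control period).
- eyes.get_image(name): name is "scene" or "top" or "wrist"; returns a dict with "color" (400x640x3 uint8, red, green, blue), "range_z" (400x640 float32, m along the optical axis (not along the pixel's ray), 0 where there is no reading), "fx", "fy", "cx", "cy" (pixels), "world_to_cam" (4x4, takes a point from world to camera coordinates). Camera axes: x right, y up, looking along -z (the intrinsics and any distortion apply to the point x, -y, -z); pixel columns grow to the right and rows downward; lengths in m; the calibration is good to about 2 mm. A picture is of the moment at which its call begins.
- order.close_job(): hands the job in, once; it reports no verdict.
The state is a dict: "time": time; "joint_positions": joint angles; "qd": joint speeds; "joint_torque": joint torques, N m; "position": TCP position; "tool_rot": TCP orientation; "ft_force": force on the tool from outside, world axes, zero at the start; "torque": the same for the moment, N m; "grip_width": opening from 0.0 (shut) to 1.0 (fully open).
Only numpy, scipy, OpenCV 4.12 (cv2) and the standard library are available. Lean on these libraries where they do the work, as an engineer would, in place of code of your own. Each camera call takes 0.05 s, during which the arm holds its last target.

## Working session

There is one attempt and no reset: what is moved stays moved. The work goes in short steps, Python scripts to look and compute and a shell command to move; the robot and the scene stay as the last step left them, time stands still between calls to the robot, and variables do not carry over. Pictures are saved under pics/ and viewed, and the job is handed in when it is done.

```bash
mkdir -p pics; cat > h.py <<'E'
import numpy as np, cv2
from bench import monitor, eyes, order
def snap(n,f):
    d=eyes.get_image(n); cv2.imwrite('pics/'+f,d['color'][:,:,::-1]); np.savez('pics/'+f[:-4]+'.npz',**d); return d
def p3(d,u,v,z=None):
    z=d['range_z'][int(round(v)),int(round(u))] if z is None else z
    c=np.array([(u-d['cx'])/d['fx']*z,-(v-d['cy'])/d['fy']*z,-z,1])
    return (np.linalg.inv(d['world_to_cam'])@c)[:3]
def onplane(d,u,v,h):
    M=np.linalg.inv(d['world_to_cam']);o=M[:3,3]
    r=M[:3,:3]@np.array([(u-d['cx'])/d['fx'],-(v-d['cy'])/d['fy'],-1]);return o+r*(h-o[2])/r[2]
E
python3 - <<'E'
from h import *
for n in ('top','scene','wrist'):
    d=snap(n,n+'0.png'); print(n,d['fx'],d['cx'],d['cy'],[k for k in d],np.linalg.inv(d['world_to_cam'])[:3].round(3).tolist())
print(monitor.get_state())
E
```

```text
top 422.62573104892186 322.1047933912686 206.7598821817116 ['color', 'range_z', 'fx', 'fy', 'cx', 'cy', 'world_to_cam'] [[-0.006, 0.996, -0.086, 0.439], [-1.0, -0.006, 0.007, -0.006], [0.006, 0.086, 0.996, 1.428]]
scene 503.8026896060893 319.45099612980715 206.97229547974908 ['color', 'range_z', 'fx', 'fy', 'cx', 'cy', 'world_to_cam'] [[0.689, 0.476, -0.547, -0.133], [-0.724, 0.469, -0.505, -0.663], [0.017, 0.744, 0.668, 0.912]]
wrist 348.72702937868485 321.7772239803014 202.9396328253618 ['color', 'range_z', 'fx', 'fy', 'cx', 'cy', 'world_to_cam'] [[0.344, -0.896, -0.28, 0.146], [0.939, 0.328, 0.104, 0.638], [-0.002, -0.299, 0.954, 0.385]]
{'time': 0.15, 'joint_positions': array([-1.20492055,  0.32166642, -0.07006693,  1.45141185,  0.02261304,
        1.37085198, -0.05691748]), 'qd': array([ 0.00152333, -0.00356551,  0.00056472, -0.00419607, -0.00027479,
       -0.00183802, -0.00064539]), 'joint_torque': array([ 4.55533382e-04, -4.91794252e+01, -4.04370502e-01, -3.12873781e+01,
       -6.39068498e-02,  4.03712166e-02,  1.10433327e-04]), 'position': array([0.22387349, 0.60975474, 0.22169519]), 'tool_rot': array([-5.49705440e-01, -3.09295843e+00,  2.42339434e-03]), 'ft_force': array([-0.65646916,  0.06275402, -0.89905111]), 'torque': array([-0.00322428,  0.00446717, -0.03505418]), 'grip_width': 0.999313021619667}
```

View pics/top0.png

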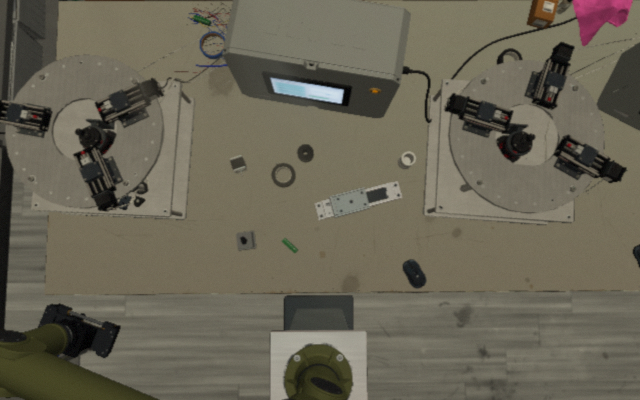

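View pics/scene0.png

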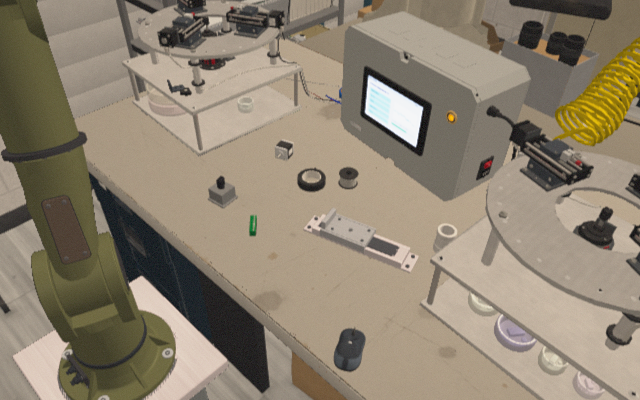

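View pics/wrist0.png

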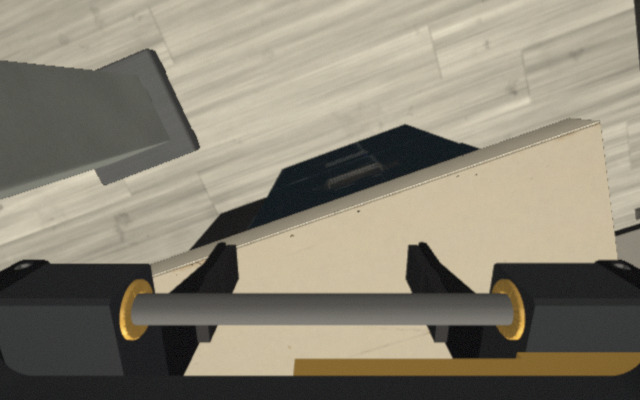

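```bash
python3 - <<'E'
from h import *
c=cv2.imread('pics/top0.png')
a=cv2.resize(c[150:260,220:420],None,fx=4,fy=4,interpolation=cv2.INTER_CUBIC);cv2.imwrite('pics/topz.png',a)
c=cv2.imread('pics/scene0.png')
a=cv2.resize(c[160:280,190:450],None,fx=3,fy=3,interpolation=cv2.INTER_CUBIC);cv2.imwrite('pics/scenez.png',a)
d=dict(np.load('pics/top0.npz'))
for u,v,h in((246,240,.05),(351,201,.035),(289,244,.018),(320,212,.01),(400,190,.01)):print(u,v,p3(d,u,v).round(3),onplane(d,u,v,h).round(3))
E
```

```text
246 240 [0.451 0.233 0.043] [0.451 0.232 0.05 ]
351 201 [ 0.579 -0.113  0.021] [ 0.577 -0.112  0.035]
289 244 [0.437 0.095 0.016] [0.437 0.095 0.018]
320 212 [ 0.544 -0.009  0.002] [ 0.543 -0.009  0.01 ]
400 190 [ 0.616 -0.28   0.011] [ 0.616 -0.28   0.01 ]
```

View pics/topz.png

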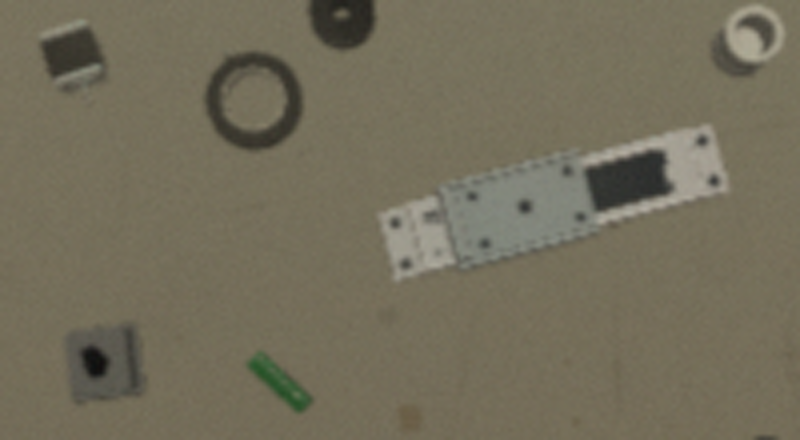

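View pics/scenez.png

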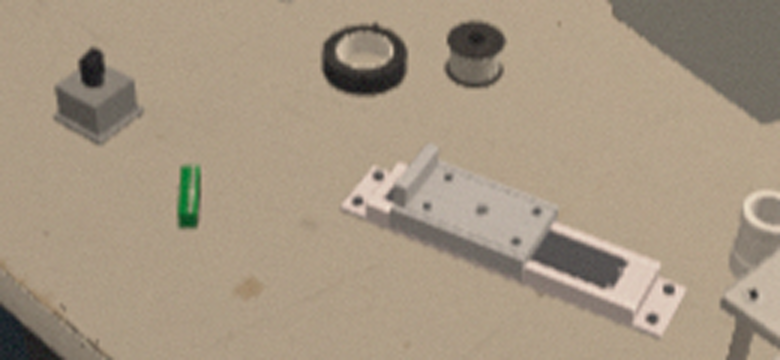

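```bash
cat >> h.py <<'E'
from scipy.spatial.transform import Rotation as R
def plan(t,down=True):
    s=monitor.get_state(); r=R.from_rotvec(s['tool_rot']).as_matrix(); p=np.array(s['position'])
    print('pos',p.round(4),'tool x',r[:,0].round(3),'y',r[:,1].round(3),'z',r[:,2].round(4),'F',s['ft_force'].round(2),'t',s['time'],'g',round(s['grip_width'],3))
    if t is not None: print('shift tool', (r.T@(np.array(t)-p)).round(4))
E
python3 -c "
from h import *
plan([.451-.03,.233,.2])"
```

```text
pos [0.2239 0.6098 0.2217] tool x [-0.939  0.345 -0.   ] y [ 0.345  0.939 -0.002] z [-4.0e-04 -1.5e-03 -1.0e+00] F [-0.66  0.06 -0.9 ] t 0.15 g 0.999
shift tool [-0.3149 -0.2857  0.0222]
```

```bash
python3 -m pendant '[[[0,0,0],[-0.04,-0.036,0.003],-1],[[0,0,0],[-0.04,-0.036,0.003],-1],[[0,0,0],[-0.04,-0.036,0.003],-1],[[0,0,0],[-0.04,-0.036,0.003],-1],[[0,0,0],[-0.04,-0.036,0.003],-1],[[0,0,0],[-0.04,-0.036,0.003],-1],[[0,0,0],[-0.04,-0.036,0.003],-1],[[0,0,0],[-0.035,-0.034,0],-1]]' 30
python3 - <<'E'
from h import *
plan(None)
d=snap('wrist','w1.png')
E
```

```text
time: 1.15
position: [0.4217, 0.231, 0.2013]
tool_rot: [-0.551, -3.093, 0.0]
ft_force: [0.4, 0.1, 0.6]
grip_width: 1.0
pos [0.4217 0.231  0.2013] tool x [-0.938  0.345  0.   ] y [ 0.345  0.938 -0.   ] z [-1.e-04 -1.e-04 -1.e+00] F [0.45 0.08 0.62] t 1.15 g 1.0
```

View pics/w1.png

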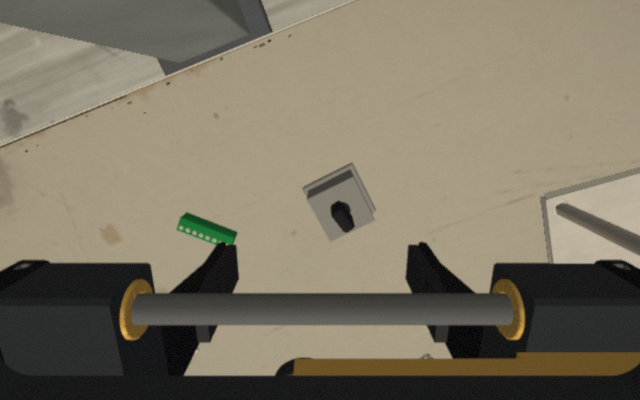

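```bash
cat >> h.py <<'E'
def cloud(d):
    v,u=np.mgrid[0:400,0:640]; z=d['range_z'];m=z>0
    c=np.stack([(u-d['cx'])/d['fx']*z,-(v-d['cy'])/d['fy']*z,-z,np.ones_like(z)],-1)
    P=(c@np.linalg.inv(d['world_to_cam']).T)[...,:3]; P[~m]=np.nan; return P
def rect(p): 
    return cv2.minAreaRect((p[:,:2]*1000).astype(np.float32))
E
python3 - <<'E'
from h import *
d=dict(np.load('pics/w1.npz')); P=cloud(d)
sub=P[150:250,290:390].reshape(-1,3); print(np.nanpercentile(sub[:,2],[0,5,50,90,100]))
for lo,hi in ((.035,.045),(.058,.067),(.067,.09)):
    q=sub[(sub[:,2]>lo)&(sub[:,2]<hi)]; print(lo,len(q),np.median(q,0),rect(q) if len(q)>3 else '')
c=cv2.imread('pics/w1.png'); cv2.imwrite('pics/w1z.png',cv2.resize(c[155:250,290:390],None,fx=6,fy=6,interpolation=cv2.INTER_CUBIC))
E
```

```text
[-0.00143216  0.00025328  0.001866    0.04183374  0.07522257]
0.035 2062 [0.44584153 0.24157275 0.04131509] ((451.3496398925781, 239.291259765625), (50.7314338684082, 50.14821243286133), 6.748224258422852)
0.058 60 [0.44089395 0.24202212 0.06241285] ((446.6272888183594, 242.78036499023438), (22.290851593017578, 7.670792579650879), 42.55686569213867)
0.067 344 [0.44963788 0.23974954 0.07292572] ((450.92138671875, 239.3574981689453), (23.80010986328125, 12.1041259765625), 16.683326721191406)
```

View pics/w1z.png

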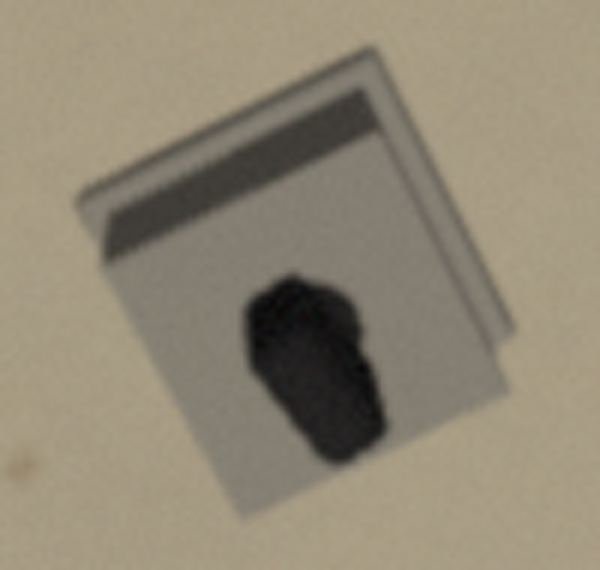

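```bash
python3 - <<'E'
from h import *
d=dict(np.load('pics/w1.npz')); P=cloud(d)
sub=P[150:250,290:390].reshape(-1,3)
for lo in(.05,.069,.071,.073):
    q=sub[sub[:,2]>lo]; x=q[:,:2]-q[:,:2].mean(0); w,V=np.linalg.eigh(x.T@x/len(x)); print(lo,len(q),q.mean(0),np.sqrt(w*12),np.degrees(np.arctan2(V[1,1],V[0,1])),rect(q))
d=snap('top','t1.png');P=cloud(d);sub=P[225:255,232:260].reshape(-1,3);q=sub[sub[:,2]>.06];print(len(q),q.mean(0),rect(q))
plan([.451,.2393,.12])
E
```

```text
0.05 456 [0.44850612 0.23996367 0.06913354] [0.01238202 0.02461944] -161.84264623591355 ((450.82550048828125, 239.364990234375), (23.981029510498047, 12.167028427124023), 16.913713455200195)
0.069 330 [0.4501842  0.23963302 0.07274907] [0.01161945 0.02309764] -162.39829277748007 ((450.93304443359375, 239.3489227294922), (23.788063049316406, 12.051217079162598), 17.58969497680664)
0.071 306 [0.45051884 0.23955589 0.07294447] [0.01124775 0.02266418] -162.55402036347513 ((450.76092529296875, 239.4219970703125), (23.507488250732422, 11.65786361694336), 17.479707717895508)
0.073 162 [0.45048843 0.23933047 0.07359124] [0.00957779 0.02069706] -161.5505547859147 ((450.8400573730469, 239.28173828125), (21.3642635345459, 9.930272102355957), 17.29534912109375)
413 [0.43127765 0.18163563 0.36425488] ((435.4441223144531, 198.3727264404297), (103.02771759033203, 35.16592025756836), 70.36761474609375)
pos [0.4238 0.2271 0.2016] tool x [-0.935  0.353 -0.001] y [ 0.353  0.935 -0.001] z [ 9.0e-04 -1.9e-03 -1.0e+00] F [-0.79  0.19  0.54] t 1.25 g 0.996
shift tool [-0.0211  0.0211  0.0816]
```

```bash
python3 -m pendant '[[[0,0,-9.5],[0,0,0],-1],[[0,0,-9.5],[0,0,0],-1],[[0,0,-9.5],[0,0,0],-1],[[0,0,-9.5],[0,0,0],-1],[[0,0,0],[0,0,0],-1]]'
python3 - <<'E'
from h import *
d=snap('wrist','w2.png')
plan([.451,.2393,.12])
P=cloud(d); q=P.reshape(-1,3); m=(np.hypot(q[:,0]-.451,q[:,1]-.239)<.02)&(q[:,2]>.06)&(q[:,2]<.09); q=q[m]; print(len(q),rect(q),q[:,2].max())
E
```

```text
time: 1.88
position: [0.4208, 0.2337, 0.2014]
tool_rot: [0.486, -3.104, -0.0]
ft_force: [-0.9, 0.2, 0.4]
grip_width: 1.001
pos [0.4208 0.2336 0.2014] tool x [-0.953 -0.304  0.   ] y [-0.304  0.953  0.   ] z [-3.e-04  0.e+00 -1.e+00] F [0.52 0.8  0.8 ] t 1.925 g 0.998
shift tool [-0.0305 -0.0037  0.0814]
362 ((451.0080871582031, 238.73765563964844), (24.028276443481445, 12.011763572692871), 14.683774948120117) 0.07523349069556351
```

View pics/w2.png

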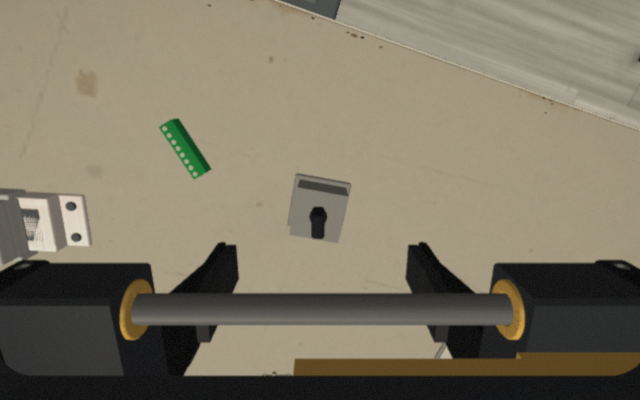

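```bash
python3 -m pendant '[[[0,0,0],[-0.015,-0.002,0.02],-1],[[0,0,0],[-0.0155,-0.0015,0.02],-1],[[0,0,0],[0,0,0.03],-1],[[0,0,0],[0,0,0.02],-1],[[0,0,0],[0,0,0],-1],[[0,0,0],[0,0,0],-1]]'
python3 - <<'E'
from h import *
d=snap('wrist','w3.png')
plan([.451,.239,.047])
E
```

```text
time: 2.68
position: [0.4517, 0.2396, 0.1124]
tool_rot: [-0.485, 3.103, 0.001]
ft_force: [0.1, -0.1, 0.7]
grip_width: 0.997
pos [0.452  0.2397 0.1127] tool x [-0.952 -0.306 -0.002] y [-0.306  0.952  0.001] z [ 0.0016  0.0012 -1.    ] F [-0.26 -0.03  0.15] t 2.725 g 1.0
shift tool [ 0.0013 -0.0005  0.0657]
```

View pics/w3.png

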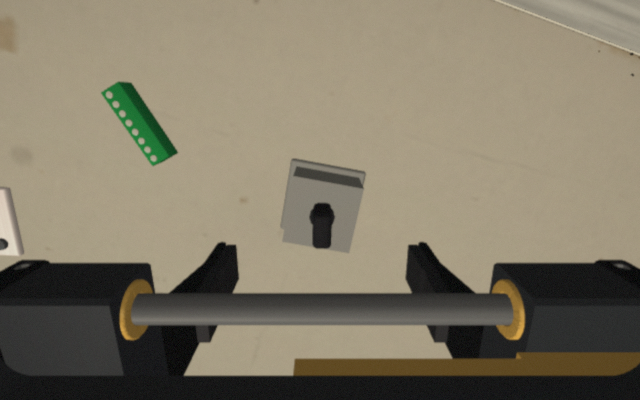

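```bash
python3 -m pendant '[[[0,0,0],[0.0005,0,0.02],-1],[[0,0,0],[0,0,0.02],-1],[[0,0,0],[0,0,0.015],-1],[[0,0,0],[0,0,0.0095],-1],[[0,0,0],[0,0,0],-1],[[0,0,0],[0,0,0],0.3],[[0,0,0],[0,0,0],0.6]]' 20
python3 - <<'E'
from h import *
d=snap('wrist','w4.png')
plan([.451,.239,.047])
E
```

```text
time: 3.6
position: [0.4513, 0.2394, 0.0477]
tool_rot: [-0.487, 3.102, 0.001]
ft_force: [-0.2, 0.0, 0.4]
grip_width: 0.854
pos [0.4512 0.2393 0.0476] tool x [-0.952 -0.306 -0.001] y [-0.306  0.952  0.   ] z [ 8.e-04  6.e-04 -1.e+00] F [-0.14  0.1   0.61] t 3.65 g 0.811
shift tool [ 0.0003 -0.0002  0.0006]
```

View pics/w4.png

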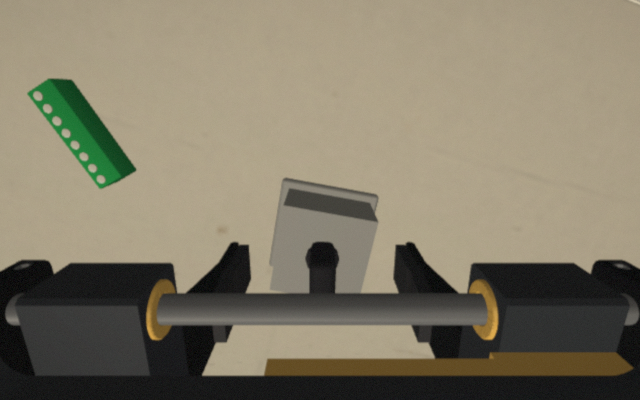

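Screw is centred between the jaws. Closing.

```bash
python3 -m pendant '[[[0,0,0],[0,0,0],1],[[0,0,0],[0,0,0],1],[[0,0,0],[0,0,0],1],[[0,0,0],[0,0,0],1],[[0,0,0],[0,0,0],1],[[0,0,0],[0,0,0],1]]' 30
python3 -m pendant '[[[0,0,0],[0,0,0],1],[[0,0,0],[0,0,0],1],[[0,0,0],[0,0,0],1],[[0,0,0],[0,0,0],1],[[0,0,0],[0,0,0],1],[[0,0,0],[0,0,0],1]]'
```

```text
time: 4.4
position: [0.4508, 0.239, 0.047]
tool_rot: [0.487, -3.104, -0.0]
ft_force: [-0.2, 0.8, 0.6]
grip_width: 0.14
time: 5.15
position: [0.4508, 0.2391, 0.0471]
tool_rot: [-0.487, 3.103, 0.0]
ft_force: [-0.3, 0.6, -1.1]
grip_width: 0.136
```

```bash
python3 -m pendant '[[[0,0,0],[0,0,-0.01],1],[[0,0,0],[0,0,-0.02],1],[[0,0,0],[0,0,-0.03],1],[[0,0,0],[0,0,-0.04],1],[[0,0,0],[0,0,-0.03],1],[[0,0,0],[0,0,0],1],[[0,0,0],[0,0,0],1]]'
python3 - <<'E'
from h import *
plan([.545,-.113,.177])
d=snap('scene','s5.png');d=snap('wrist','w5.png')
E
```

```text
time: 6.02
position: [0.4503, 0.2388, 0.1765]
tool_rot: [0.487, -3.103, 0.0]
ft_force: [0.1, -0.3, -0.6]
grip_width: 0.134
pos [0.4503 0.2388 0.1765] tool x [-0.952 -0.306  0.001] y [-0.306  0.952 -0.   ] z [-8.e-04 -4.e-04 -1.e+00] F [ 0.14 -0.33 -0.61] t 6.025 g 0.134
shift tool [ 0.0177 -0.3639 -0.0004]
```

View pics/w5.png

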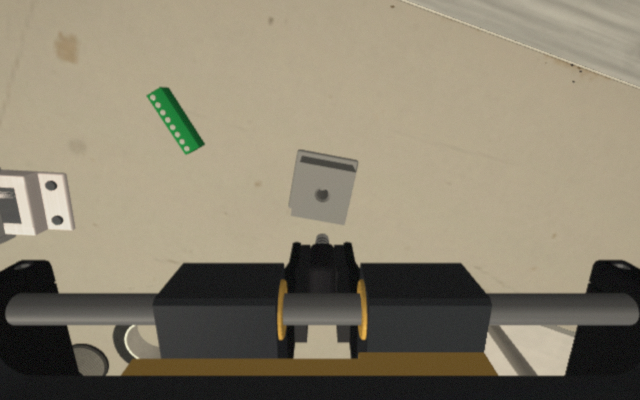

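```bash
python3 -m pendant '[[[0,0,0],[0.002,-0.045,0],1],[[0,0,0],[0.002,-0.05,0],1],[[0,0,0],[0.002,-0.05,0],1],[[0,0,0],[0.002,-0.05,0],1],[[0,0,0],[0.002,-0.05,0],1],[[0,0,0],[0.002,-0.05,0],1],[[0,0,0],[0.002,-0.04,0],1],[[0,0,0],[0.003,-0.029,0],1]]'
python3 -m pendant '[[[0,0,0],[0,0,0],1],[[0,0,0],[0,0,0],1]]'
python3 - <<'E'
from h import *
d=snap('wrist','w6.png')
plan([.575,-.113,.177])
E
```

```text
time: 7.12
position: [0.5456, -0.1149, 0.1758]
tool_rot: [0.484, -3.102, 0.001]
ft_force: [-0.6, 0.4, -0.2]
grip_width: 0.135
time: 7.38
position: [0.5456, -0.1116, 0.1761]
tool_rot: [0.488, -3.102, -0.002]
ft_force: [0.1, 1.0, -0.1]
grip_width: 0.135
pos [ 0.5458 -0.1112  0.1763] tool x [-0.951 -0.308  0.001] y [-0.308  0.951  0.001] z [-1.4e-03  7.0e-04 -1.0e+00] F [ 0.1   0.75 -0.03] t 7.425 g 0.136
shift tool [-0.0272 -0.0107 -0.0008]
```

View pics/w6.png

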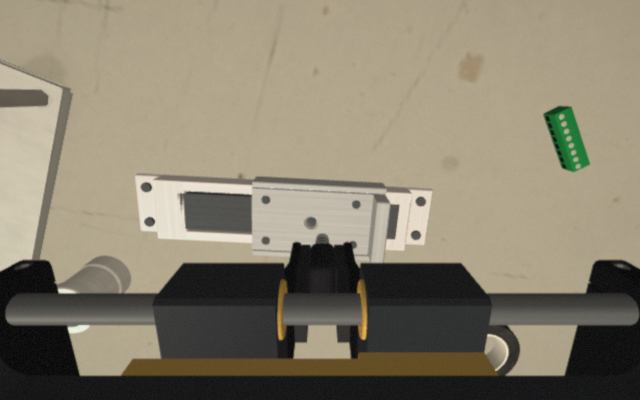

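```bash
python3 - <<'E'
from h import *
d=dict(np.load('pics/w6.npz'))
c=d['color'][:,:,::-1]; x0,y0=240,165
cv2.imwrite('pics/w6z.png',cv2.resize(c[165:265,240:400],None,fx=5,fy=5,interpolation=cv2.INTER_CUBIC))
P=cloud(d)
q=P[170:262,150:440].reshape(-1,3); m=(q[:,2]>.031)&(q[:,2]<.041); print('slider',m.sum(),np.median(q[m],0),rect(q[m]))
m=(q[:,2]>.015)&(q[:,2]<.027); print('rail',m.sum(),rect(q[m]))
g=cv2.cvtColor(c,cv2.COLOR_BGR2GRAY)[213:233,301:321]; mk=(g<np.median(g)-30).astype(np.uint8); n,l,s,ce=cv2.connectedComponentsWithStats(mk); 
for i in range(1,n): 
  u,v=ce[i]+[301,213]; print('hole',s[i],u,v,onplane(d,u,v,.035))
E
```

```text
slider 7951 [ 0.56979841 -0.1172932   0.0362851 ] ((575.6936645507812, -106.56149291992188), (73.5450668334961, 121.91016387939453), 14.853581428527832)
rail 7494 ((581.1510620117188, -139.99049377441406), (66.8478012084961, 244.16050720214844), 14.921059608459473)
hole [  3   4  13  12 127] 310.3937007874016 222.54330708661416 [ 0.57865934 -0.11195633  0.035     ]
```

View pics/w6z.png

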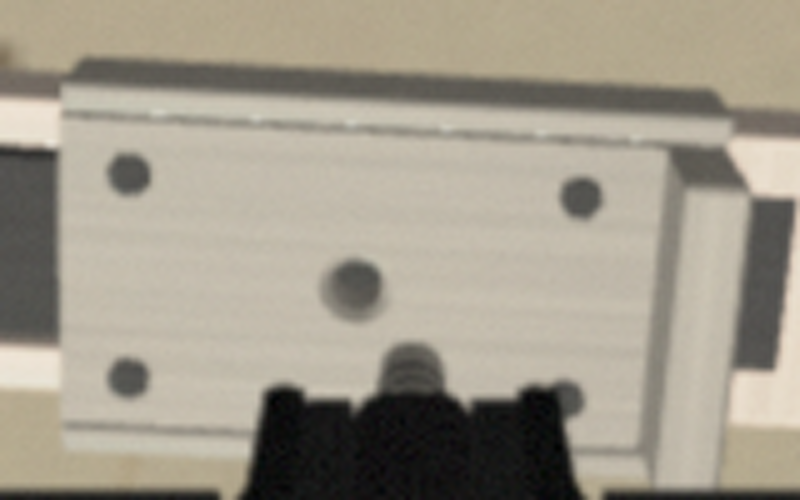

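```bash
cat >> h.py <<'E'
def proj(d,p):
    p=np.atleast_2d(p); c=np.c_[p,np.ones(len(p))]@d['world_to_cam'].T
    return np.c_[d['cx']+d['fx']*c[:,0]/-c[:,2], d['cy']-d['fy']*c[:,1]/-c[:,2]]
E
python3 - <<'E'
from h import *
d=dict(np.load('pics/w6.npz'))
t=np.linspace(0,2*np.pi,60)
for z,r in((.1403,.002),(.1443,.004),(.155,.004)):
    q=proj(d,np.c_[.5458+r*np.cos(t),-.1112+r*np.sin(t),0*t+z]); print(z,q.min(0),q.max(0),q.mean(0))
print(proj(d,[.5787,-.1120,.035]), proj(d,[.5458,-.1112,.1763]))
g=d['color'].mean(2)
print(g[228:246,322].round().tolist()); print(g[238,308:338].round().tolist())
print(onplane(d,311,223,.035))
print(P:=proj(d,np.c_[.5785+.007*np.cos(t),-.112+.007*np.sin(t),0*t+.035]).min(0),proj(d,np.c_[.5785+.007*np.cos(t),-.112+.007*np.sin(t),0*t+.035]).max(0))
print(g[223,300:323].round().tolist());print(g[212:234,311].round().tolist())
E
```

```text
0.1403 [319.04330312 232.16283857] [325.52703827 238.17493714] [322.26913229 235.21916857]
0.1443 [315.69893097 231.58104239] [328.90186944 243.79432336] [322.26772855 237.79842892]
0.155 [315.4083226  238.58864491] [329.28239825 251.33675545] [322.31101656 245.07919746]
[[310.33593727 222.56878888]] [[322.45117083 261.93560639]]
[186.0, 186.0, 188.0, 185.0, 179.0, 144.0, 97.0, 88.0, 83.0, 65.0, 65.0, 74.0, 62.0, 71.0, 71.0, 46.0, 22.0, 17.0]
[184.0, 185.0, 182.0, 182.0, 184.0, 186.0, 185.0, 173.0, 127.0, 89.0, 69.0, 64.0, 63.0, 65.0, 65.0, 69.0, 67.0, 75.0, 81.0, 98.0, 134.0, 172.0, 185.0, 186.0, 188.0, 187.0, 186.0, 184.0, 185.0, 185.0]
[ 0.57891902 -0.11128346  0.035     ]
[302.88250516 215.28623227] [317.91092196 229.38479752]
[189.0, 188.0, 187.0, 174.0, 148.0, 133.0, 119.0, 105.0, 100.0, 94.0, 90.0, 87.0, 86.0, 85.0, 85.0, 100.0, 147.0, 169.0, 181.0, 188.0, 187.0, 189.0, 187.0]
[186.0, 185.0, 183.0, 180.0, 157.0, 116.0, 83.0, 77.0, 82.0, 83.0, 82.0, 87.0, 91.0, 91.0, 102.0, 117.0, 126.0, 153.0, 178.0, 184.0, 183.0, 184.0]
```

```bash
python3 -m pendant '[[[0,0,2.9],[-0.0002,0,0],1],[[0,0,0],[-0.015,-0.005,0],1],[[0,0,0],[-0.015,-0.005,0.02],1],[[0,0,0],[0,0,0.03],1],[[0,0,0],[0,0,0.028],1],[[0,0,0],[0,0,0],1],[[0,0,0],[0,0,0],1],[[0,0,0],[0,0,0],1]]'
python3 - <<'E'
from h import *
d=snap('wrist','w7.png')
plan([.578,-.1122,.08])
c=d['color'][:,:,::-1]
cv2.imwrite('pics/w7z.png',cv2.resize(c[150:270,220:420],None,fx=4,fy=4,interpolation=cv2.INTER_CUBIC))
E
```

```text
time: 8.43
position: [0.579, -0.1143, 0.1006]
tool_rot: [-0.409, 3.112, -0.0]
ft_force: [-0.3, 0.8, -1.0]
grip_width: 0.137
pos [ 0.5789 -0.1144  0.1005] tool x [-0.966 -0.258 -0.002] y [-0.258  0.966 -0.   ] z [ 2.5e-03  2.0e-04 -1.0e+00] F [ 0.02  0.67 -0.49] t 8.475 g 0.137
shift tool [0.0003 0.0024 0.0205]
```

View pics/w7z.png

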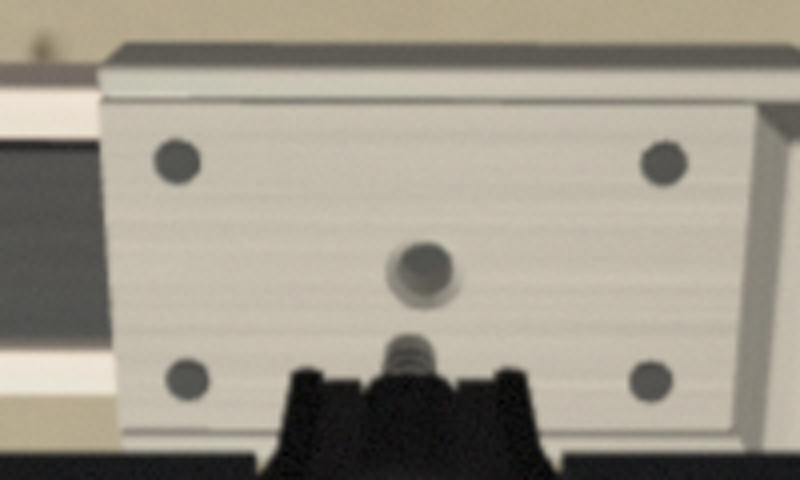

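```bash
cat >> h.py <<'E'
def hole(d,ze,h=.035,win=14,guess=None):
    u,v=proj(d,guess)[0]; u0,v0=int(u)-win,int(v)-win
    g=d['color'].mean(2)[v0:v0+2*win,u0:u0+2*win]; mk=(g<ze).astype(np.uint8)
    n,l,s,ce=cv2.connectedComponentsWithStats(mk)
    for i in range(1,n):
        if s[i][4]<20: continue
        x,y,w,hh,_=s[i]; cu,cv_=u0+x+(w-1)/2,v0+y+(hh-1)/2
        print('hole',s[i],cu,cv_,onplane(d,cu,cv_,h).round(4))
E
python3 - <<'E'
from h import *
for f in('w6','w7'):
    d=dict(np.load(f'pics/{f}.npz'));print(f); hole(d,155,guess=[.5787,-.112,.035],win=11)
g=d['color'].mean(2); print(g[228:246,322].round().tolist()); print(g[240,308:338].round().tolist())
t=np.linspace(0,2*np.pi,60)
for z,r in((.0645,.002),(.0685,.004)):
    q=proj(d,np.c_[.579+r*np.cos(t),-.1143+r*np.sin(t),0*t+z]); print(z,q.min(0),q.max(0),q.mean(0))
E
```

```text
w6
hole [  5   6  13  13 132] 310.0 223.0 [ 0.5792 -0.1122  0.035 ]
w7
hole [  3   3  17  18 235] 325.0 218.5 [ 0.5788 -0.1121  0.035 ]
[185.0, 186.0, 185.0, 184.0, 179.0, 144.0, 99.0, 90.0, 83.0, 66.0, 66.0, 70.0, 58.0, 71.0, 73.0, 47.0, 27.0, 12.0]
[184.0, 183.0, 184.0, 184.0, 184.0, 186.0, 180.0, 155.0, 102.0, 76.0, 73.0, 70.0, 60.0, 58.0, 58.0, 63.0, 71.0, 76.0, 82.0, 84.0, 110.0, 165.0, 182.0, 183.0, 186.0, 185.0, 186.0, 184.0, 184.0, 184.0]
0.0645 [318.685297   231.27884148] [325.16137952 237.27867976] [321.90895983 234.33298288]
0.0685 [315.3292203  230.70714609] [328.51399049 242.89458896] [321.89229618 236.91969121]
```

```bash
python3 -m pendant '[[[0,0,0],[0.0005,0.0022,0.006],1],[[0,0,0],[0,0,0.01],1],[[0,0,0],[0,0,0.005],1],[[0,0,0],[0,0,0],1],[[0,0,0],[0,0,0],1]]'
python3 - <<'E'
from h import *
d=snap('wrist','w8.png')
plan([.578,-.1122,.058])
c=d['color'][:,:,::-1]
cv2.imwrite('pics/w8z.png',cv2.resize(c[150:270,220:420],None,fx=4,fy=4,interpolation=cv2.INTER_CUBIC))
hole(d,155,guess=[.5787,-.112,.035],win=12)
E
```

```text
time: 9.1
position: [0.577, -0.1126, 0.0781]
tool_rot: [-0.408, 3.115, -0.0]
ft_force: [0.1, -0.6, -0.6]
grip_width: 0.138
pos [ 0.5771 -0.1127  0.0783] tool x [-0.966 -0.258 -0.   ] y [-0.258  0.966 -0.   ] z [ 4.e-04 -0.e+00 -1.e+00] F [ 0.26 -0.4  -0.7 ] t 9.15 g 0.136
shift tool [-0.001   0.0002  0.0203]
hole [  3   4  19  20 308] 322.0 233.5 [ 0.5792 -0.112   0.035 ]
```

View pics/w8z.png

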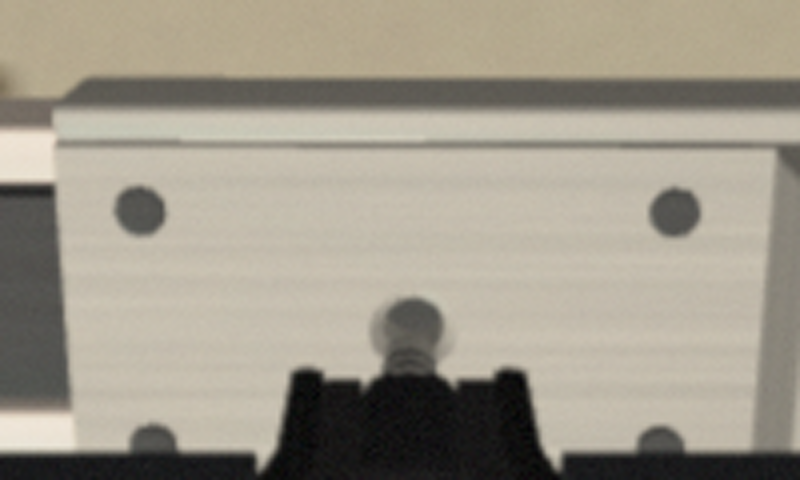

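```bash
python3 -m pendant '[[[0,0,0],[-0.001,0.0003,0.003],1],[[0,0,0],[0,0,0.002],1],[[0,0,0],[0,0,0.002],1],[[0,0,0],[0,0,0.002],1],[[0,0,0],[0,0,0],1]]'
```

```text
time: 9.78
position: [0.5776, -0.112, 0.0688]
tool_rot: [0.408, -3.115, -0.0]
ft_force: [0.0, -0.6, 0.0]
grip_width: 0.139
```

```bash
python3 -m pendant '[[[0,0,0],[0,0,0.002],1],[[0,0,0],[0,0,0.002],1],[[0,0,0],[0,0,0.002],1],[[0,0,0],[0,0,0],1]]'
```

```text
time: 10.28
position: [0.5777, -0.1119, 0.0628]
tool_rot: [0.409, -3.115, -0.0]
ft_force: [-0.7, -0.1, -0.8]
grip_width: 0.136
```

```bash
python3 -m pendant '[[[0,0,0],[0,0,0.001],1],[[0,0,0],[0,0,0.001],1],[[0,0,0],[0,0,0.001],1],[[0,0,0],[0,0,0],1]]'; python3 -m pendant '[[[0,0,0],[0,0,0.001],1],[[0,0,0],[0,0,0],1]]'; python3 -m pendant '[[[0,0,0],[0,0,0.001],1],[[0,0,0],[0,0,0],1]]'
```

```text
time: 10.78
position: [0.5777, -0.112, 0.0599]
tool_rot: [0.409, -3.115, -0.0]
ft_force: [-0.5, -0.2, -0.9]
grip_width: 0.135
time: 11.02
position: [0.5777, -0.112, 0.0591]
tool_rot: [0.409, -3.115, -0.0]
ft_force: [-0.2, 0.7, -0.5]
grip_width: 0.135
time: 11.28
position: [0.5778, -0.112, 0.0588]
tool_rot: [-0.408, 3.115, 0.001]
ft_force: [-2.2, 0.5, 4.5]
grip_width: 0.139
```

```bash
python3 - <<'E'
from h import *
d=snap('wrist','w9.png')
c=d['color'][:,:,::-1]
cv2.imwrite('pics/w9z.png',cv2.resize(c[150:270,220:420],None,fx=4,fy=4,interpolation=cv2.INTER_CUBIC))
plan(None)
E
```

```text
pos [ 0.5778 -0.112   0.0588] tool x [-0.966 -0.258 -0.   ] y [-0.258  0.966  0.   ] z [ 2.e-04  4.e-04 -1.e+00] F [-2.45  1.23  4.97] t 11.325 g 0.136
```

View pics/w9z.png

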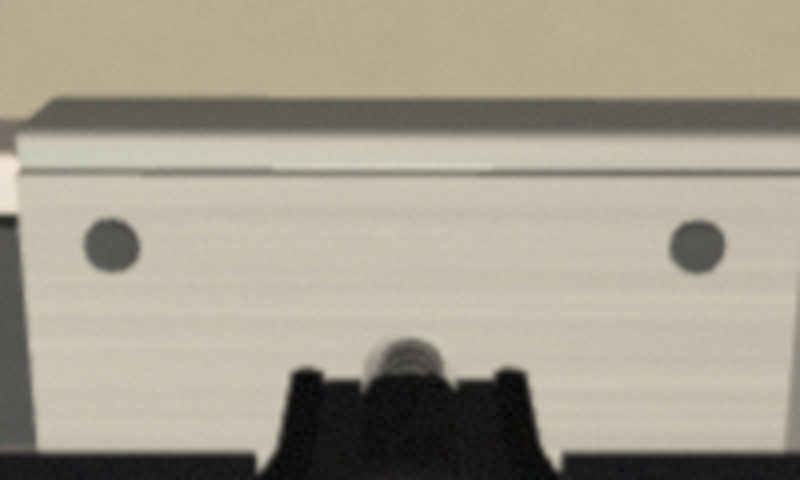

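```bash
python3 -m pendant '[[[0,0,0],[0.0003,-0.001,0],1],[[0,0,0],[0,-0.001,0],1],[[0,0,0],[0,-0.001,0],1],[[0,0,0],[0,-0.001,0],1]]';python3 -m pendant '[[[0,0,0],[0,-0.0015,0],1],[[0,0,0],[0,-0.0015,0],1],[[0,0,0],[0,-0.0015,0],1],[[0,0,0],[0,-0.0015,0],1]]'
python3 -c "
from h import *
plan([.5778,-.112,.0588])
d=snap('wrist','w10.png')"
```

```text
time: 11.82
position: [0.5781, -0.1131, 0.0588]
tool_rot: [0.41, -3.114, -0.007]
ft_force: [-4.8, 4.6, 7.9]
grip_width: 0.14
time: 12.32
position: [0.5796, -0.1189, 0.0587]
tool_rot: [0.41, -3.114, -0.007]
ft_force: [-4.7, 3.5, 6.8]
grip_width: 0.138
pos [ 0.5796 -0.1189  0.0587] tool x [-0.966 -0.259  0.   ] y [-0.259  0.966  0.005] z [-0.0016  0.0044 -1.    ] F [-4.7   3.55  6.79] t 12.325 g 0.138
shift tool [-0.      0.0071 -0.    ]
```

View pics/w10.png

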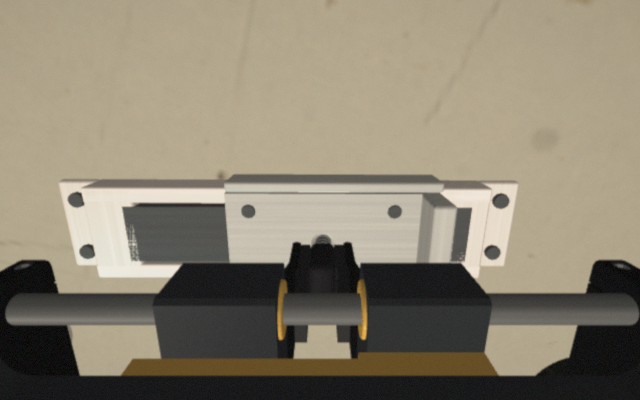

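```bash
python3 -m pendant '[[[0,0,0],[0.0005,-0.001,0],1],[[0,0,0],[0.0005,-0.001,0],1],[[0,0,0],[0,-0.001,0],1],[[0,0,0],[0,-0.001,0],1]]';python3 -m pendant '[[[0,0,0],[0,-0.001,0],1],[[0,0,0],[0,-0.001,0],1]]'
```

```text
time: 12.88
position: [0.5805, -0.1227, 0.0588]
tool_rot: [-0.411, 3.114, 0.007]
ft_force: [-2.2, 5.5, 5.3]
grip_width: 0.136
time: 13.12
position: [0.581, -0.1246, 0.0588]
tool_rot: [-0.411, 3.114, 0.007]
ft_force: [-2.6, 4.9, 6.5]
grip_width: 0.134
```

```bash
python3 -m pendant '[[[0,0,0],[0,-0.001,0],1],[[0,0,0],[0,-0.001,0],1]]';python3 -m pendant '[[[0,0,0],[0,-0.001,0],1],[[0,0,0],[0,-0.001,0],1]]'; python3 -m pendant '[[[0,0,0],[0,-0.001,0],1],[[0,0,0],[0,-0.001,0],1]]'
```

```text
time: 13.38
position: [0.5815, -0.1266, 0.0588]
tool_rot: [-0.411, 3.114, 0.007]
ft_force: [-2.8, 5.3, 6.4]
grip_width: 0.131
time: 13.62
position: [0.582, -0.1285, 0.0588]
tool_rot: [-0.411, 3.114, 0.007]
ft_force: [-2.8, 4.7, 5.4]
grip_width: 0.136
time: 13.88
position: [0.5825, -0.1305, 0.0588]
tool_rot: [-0.411, 3.114, 0.007]
ft_force: [-2.5, 5.1, 5.7]
grip_width: 0.136
```

```bash
python3 -m pendant '[[[0,0,0],[0,-0.001,0],1],[[0,0,0],[0,-0.001,0],1]]';python3 -m pendant '[[[0,0,0],[0,-0.001,0],1],[[0,0,0],[0,-0.001,0],1]]'
```

```text
time: 14.12
position: [0.5831, -0.1326, 0.0587]
tool_rot: [-0.411, 3.114, 0.006]
ft_force: [-2.5, 4.7, 5.4]
grip_width: 0.132
time: 14.38
position: [0.5834, -0.137, 0.058]
tool_rot: [-0.409, 3.114, 0.0]
ft_force: [0.2, 2.0, -0.3]
grip_width: 0.134
```

```bash
python3 -m pendant '[[[0,0,0],[0,-0.001,0],1],[[0,0,0],[0,-0.001,0],1]]';python3 -m pendant '[[[0,0,0],[0,-0.001,0],1],[[0,0,0],[0,-0.001,0],1]]'
```

```text
time: 14.62
position: [0.584, -0.1396, 0.0579]
tool_rot: [-0.408, 3.115, -0.0]
ft_force: [-0.2, 1.4, -0.3]
grip_width: 0.139
time: 14.88
position: [0.5843, -0.1413, 0.0579]
tool_rot: [-0.408, 3.115, 0.0]
ft_force: [1.1, 1.7, -1.5]
grip_width: 0.136
```

```bash
python3 -m pendant '[[[0,0,0],[0,0,0.001],1],[[0,0,0],[0,0,0],1]]'; python3 -m pendant '[[[0,0,0],[0,0,0.001],1],[[0,0,0],[0,0,0],1]]'
```

```text
time: 15.12
position: [0.5842, -0.1414, 0.0571]
tool_rot: [-0.408, 3.115, -0.0]
ft_force: [-0.2, 1.3, 0.5]
grip_width: 0.134
time: 15.38
position: [0.5843, -0.1412, 0.0563]
tool_rot: [-0.409, 3.115, 0.0]
ft_force: [-1.8, 3.2, 2.7]
grip_width: 0.135
```

```bash
python3 -m pendant '[[[0,0,0],[0,0.001,0],1],[[0,0,0],[0,0.001,0],1],[[0,0,0],[0,0,0],1]]'; python3 -m pendant '[[[0,0,0],[0,0,0.001],1],[[0,0,0],[0,0,0.001],1],[[0,0,0],[0,0,0],1]]'
```

```text
time: 15.75
position: [0.5834, -0.1397, 0.0557]
tool_rot: [0.408, -3.114, 0.001]
ft_force: [-0.7, 0.6, -0.1]
grip_width: 0.136
time: 16.12
position: [0.5836, -0.1394, 0.0539]
tool_rot: [0.408, -3.115, -0.0]
ft_force: [0.2, 0.6, -0.6]
grip_width: 0.135
```

```bash
python3 -m pendant '[[[0,0,0],[0,0,0.001],1],[[0,0,0],[0,0,0.001],1],[[0,0,0],[0,0,0],1]]'; python3 -m pendant '[[[0,0,0],[0,0,0.001],1],[[0,0,0],[0,0,0.001],1],[[0,0,0],[0,0,0],1]]'
```

```text
time: 16.5
position: [0.5837, -0.1394, 0.052]
tool_rot: [0.409, -3.115, 0.0]
ft_force: [0.0, 0.1, -0.5]
grip_width: 0.135
time: 16.88
position: [0.5837, -0.1394, 0.05]
tool_rot: [0.409, -3.115, -0.0]
ft_force: [-0.1, -0.2, -0.3]
grip_width: 0.135
```

```bash
python3 -m pendant '[[[0,0,0],[0,0,0.0015],1],[[0,0,0],[0,0,0.0015],1],[[0,0,0],[0,0,0],1]]'; python3 -m pendant '[[[0,0,0],[0,0,0.0015],1],[[0,0,0],[0,0,0.0015],1],[[0,0,0],[0,0,0],1]]'; python3 -m pendant '[[[0,0,0],[0,0,0.001],1],[[0,0,0],[0,0,0],1]]'
```

```text
time: 17.25
position: [0.5836, -0.1394, 0.0469]
tool_rot: [0.409, -3.115, -0.0]
ft_force: [-0.4, -0.5, -1.0]
grip_width: 0.138
time: 17.62
position: [0.5836, -0.1394, 0.0439]
tool_rot: [0.408, -3.115, -0.0]
ft_force: [-0.3, -0.8, -1.6]
grip_width: 0.133
time: 17.88
position: [0.5837, -0.1394, 0.043]
tool_rot: [-0.409, 3.115, 0.0]
ft_force: [-0.6, 0.2, -1.0]
grip_width: 0.135
```

```bash
python3 -m pendant '[[[0,0,0],[0,0,0.001],1],[[0,0,0],[0,0,0],1]]'; python3 -m pendant '[[[0,0,0],[0,0,0.0007],1],[[0,0,0],[0,0,0],1]]'
```

```text
time: 18.12
position: [0.5838, -0.1394, 0.0421]
tool_rot: [-0.408, 3.115, 0.0]
ft_force: [0.4, -0.7, -1.2]
grip_width: 0.138
time: 18.38
position: [0.5838, -0.1394, 0.0421]
tool_rot: [-0.409, 3.115, 0.001]
ft_force: [-2.3, 1.2, 5.6]
grip_width: 0.135
```

```bash
python3 -m pendant '[[[0,0,0],[0,0,-0.0004],1],[[0,0,0],[0,0,0],0.5],[[0,0,0],[0,0,0],0.35],[[0,0,0],[0,0,0],0.35],[[0,0,0],[0,0,0],0.35]]'; python3 -m pendant '[[[0,0,0],[0,0,-0.005],0.35],[[0,0,0],[0,0,-0.015],0.35],[[0,0,0],[0,0,-0.03],0.35],[[0,0,0],[0,0,-0.04],0.35],[[0,0,0],[0.02,0,-0.04],0.35],[[0,0,0],[0.03,0,0],0.35],[[0,0,0],[0,0,0],0.35],[[0,0,0],[0,0,0],0.35]]'
python3 - <<'E'
from h import *
d=snap('wrist','w11.png');plan(None)
q=cloud(d).reshape(-1,3)
for lo,hi in((.031,.0385),(.038,.0415),(.055,.08)):
    m=(q[:,2]>lo)&(q[:,2]<hi)&(np.hypot(q[:,0]-.584,q[:,1]+.139)<.03); print(lo,m.sum(),q[m].mean(0),q[m].max(0)[2],rect(q[m]))
d=snap('scene','s11.png'); c=d['color'][:,:,::-1]
cv2.imwrite('pics/s11z.png',cv2.resize(c[190:280,290:430],None,fx=5,fy=5,interpolation=cv2.INTER_CUBIC))
E
```

```text
time: 19.0
position: [0.5837, -0.1393, 0.0416]
tool_rot: [0.409, -3.115, -0.0]
ft_force: [-0.0, -0.6, 0.3]
grip_width: 0.32
time: 20.0
position: [0.536, -0.1519, 0.1725]
tool_rot: [-0.409, 3.113, 0.001]
ft_force: [0.6, -0.0, 0.4]
grip_width: 0.325
pos [ 0.5361 -0.1517  0.1721] tool x [-0.966 -0.259 -0.001] y [-0.259  0.966 -0.   ] z [ 9.e-04  2.e-04 -1.e+00] F [-0.65 -1.16 -0.11] t 20.05 g 0.319
0.031 2393 [ 0.58111765 -0.13985176  0.03633936] 0.038454305724840376 ((583.9844970703125, -139.47293090820312), (58.58207321166992, 59.80248260498047), 89.70449829101562)
0.038 54 [ 0.58447401 -0.14021882  0.03981755] 0.04125833849401861 ((588.544921875, -138.9253387451172), (46.90834045410156, 37.69095993041992), 30.447378158569336)
0.055 416 [ 0.58174519 -0.13993681  0.06652411] 0.06992770873726473 ((584.01953125, -139.27268981933594), (24.108991622924805, 11.312631607055664), 15.13872241973877)
```

View pics/w11.png

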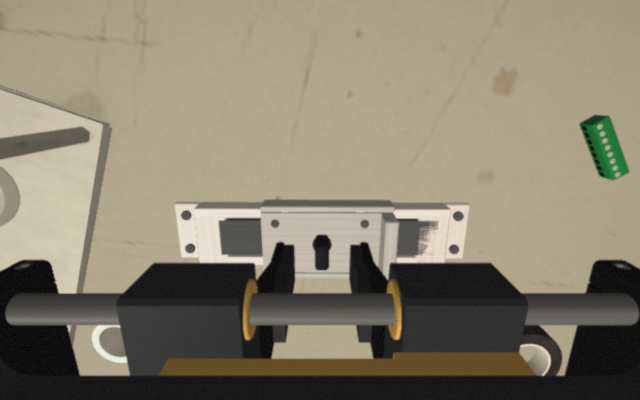

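View pics/s11z.png

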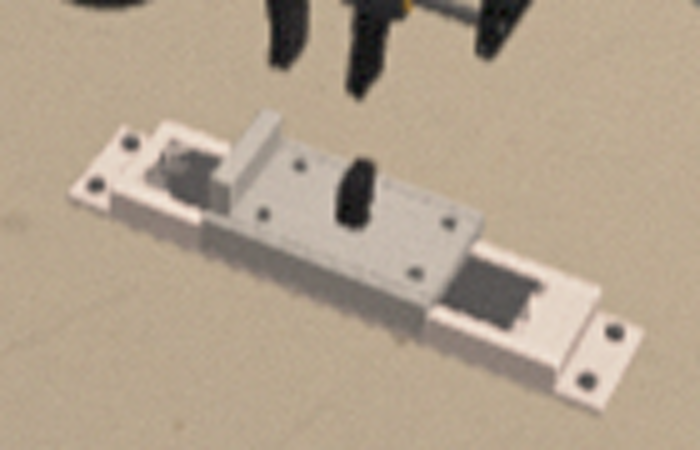

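```bash
python3 - <<'E'
from h import *
d=dict(np.load('pics/w11.npz'));q=cloud(d).reshape(-1,3)
r=np.hypot(q[:,0]-.584,q[:,1]+.139)
a=q[(r<.006)&(q[:,2]>.06)&(q[:,2]<.08),2]; b=q[(r>.015)&(r<.03)&(q[:,2]>.03)&(q[:,2]<.042),2]
print(np.median(a),np.median(b),np.median(a)-np.median(b))
order.close_job()
E
```

```text
0.06831000557235317 0.036348532555811386 0.031961473016541786
the job is handed in; nothing more can be done
```

The thumbscrew is through both holes and fully home, the gripper has let go and backed clear, and the job is handed in. The last reading was about 20 s, well inside the 58 s limit.

**What I did:** I took the screw from its stand and put its shank into the slider's hole. I then slid the slider right with about 5–8 N of light downward pressure until the screw dropped at the bar's hole. I overshot that hole by about 2 mm, felt the far edge at about 3 N, and moved back 2 mm. From there the screw went down freely.

**Checks at the end:**
- **Depth:** the collar seated with about 5.6 N at a tool height of 42.1 mm. That matches the height worked out from the grasp in the stand.
- **Flush fit:** the depth image puts the top of the grip 31.96 mm above the slider's top, against 32 mm expected.
- **Upright and clear:** the pictures show the screw upright and the fingers away from it.
- **Forces:** the highest I saw was about 10 N, from readings at the end of each move; I had no continuous record.

**Not confirmed:** I did not measure the bystanders' positions again at the end. The motion stayed clear of them, and no contact with them showed in the forces I read. No check failed, but the depth images read about 1 mm high throughout, which is within the camera calibration.

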